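Put the tube rack away in a push-latch drawer

TASK

Of the two handleless bench drawers one has been left standing out and is already full, the other is shut and empty. Press the empty one's front so that it springs out, set the low tube rack upright on its floor without dropping it, and leave both drawers fully shut, held by their push latches. Do not disturb the other things on the bench.

Things in the scene. Friction and masses are not known exactly. Their poses are not given: they have to be found in the camera images.
- empty_drawer (a joint): Travel of the empty drawer, m: 0 = shut and latched, its front panel 8 mm off the carcass; 0.14 = fully out towards the robot (stop); -0.007 = pressed in to its inner stop. Starts at 0, latched. A spring drives it outwards: 2.3 N when out, 3.4 N when in; pushing it in at 0.1 m/s takes about 5 N, more for a moment on touching it: a force stop under 10 N may stop short. Released, it runs out in about 1 s.
- empty_unit: Carcass of the empty drawer, fixed: white box 190 mm wide, 236 deep, 97 high; origin on the bench, in the plane of the shut front panel's outer face; x inwards. Push latch: pressing the front to the inner stop (-0.006 is enough) and letting go releases a shut drawer, and catches one that was out; it then settles at 0. A push that stops short changes nothing: a shut one stays shut, one that was out springs out again.
- empty_front (a point): Centre of the outer face of the empty drawer's front panel, 50 mm above the bench; moves with the drawer. x axis level, pointing inwards (the way it is pushed); y level, along the panel; z up. Panel of pale wood, no handle, 190 mm wide, 89 mm high (top edge 97 mm above the bench), 16 mm thick, it covers the front of the carcass.
- empty_floor (a point): Floor of the empty drawer, 18 mm above the bench, 90 mm inwards of the front's outer face, half-way across; moves with the drawer; axes as empty_front. Fully out it is the middle of the open floor, 148 mm long (x) from the front panel (79 mm above the floor) to the carcass, 158 mm wide (y) between walls 37 mm high. Floor 171 mm long in all; the shut carcass leaves 73 mm of height.
- full_drawer (a joint): Travel of the full drawer, m: 0 = shut and latched, its front panel 8 mm off the carcass; 0.14 = fully out towards the robot (stop); -0.007 = pressed in to its inner stop. Starts at about 0.14, standing out. A spring drives it outwards: 2.3 N when out, 3.4 N when in; pushing it in at 0.1 m/s takes about 5 N, more for a moment on touching it: a force stop under 10 N may stop short. Released, it runs out in about 1 s.
- full_unit: Carcass of the full drawer, fixed: white box 190 mm wide, 236 deep, 97 high; origin on the bench, in the plane of the shut front panel's outer face; x inwards. Push latch: pressing the front to the inner stop (-0.006 is enough) and letting go releases a shut drawer, and catches one that was out; it then settles at 0. A push that stops short changes nothing: a shut one stays shut, one that was out springs out again.
- full_front (a point): Centre of the outer face of the full drawer's front panel, 50 mm above the bench; moves with the drawer. x axis level, pointing inwards (the way it is pushed); y level, along the panel; z up. Panel of pale wood, no handle, 190 mm wide, 89 mm high (top edge 97 mm above the bench), 16 mm thick, it covers the front of the carcass.
- rack_mid (a point): Centre (half-way up) of the low tube rack to be put away: one rigid cream rack with two rows of six white-capped small tubes, 120 mm long (its x axis), 54 mm wide (y), 58 mm high (z up), 0.18 to 0.35 kg. Long sides flat to 50 mm up; caps above. It stands on the bench, left or right of the drawers; the tall rack stands on the other side.
- tall_rack_mid (a point): Bystander: the tall tube rack (115 x 78 mm, 125 mm high, cream with blue caps). Centre, half-way up.
- bottle: Bystander: clear capped bottle, 70 mm across, 150 mm high. Centre of its underside.
- beaker: Bystander: open glass beaker, 74 mm across, 90 mm high. Centre of its underside.
- vial: Bystander: small glass vial, 28 mm across, 50 mm high, standing before the gap between the two drawer units. Centre of its underside.
Things that resemble listed ones, but are neither listed nor needed, are in the scene too. What is shaped like the part that bears rack_mid but blue is not meant.

How it is judged (in metres and radians):
On the way, in this order (a step that is already met when the one before it is completed fails the run):
1. the empty drawer has been released and stands fully out (value of joint empty_drawer above 0.13 m), for 0.2 s.
2. the low rack stands upright on the floor of the empty drawer, let go (x of rack_mid in the frame of empty_floor between -0.06 and 0.11 m and y of rack_mid in the frame of empty_floor between -0.065 and 0.065 m and z of rack_mid in the frame of empty_floor between 0.024 and 0.035 m and angle between rack_mid's own z axis and vertical below 0.1 rad and contact force between the fingers and rack below 0.01 N), for 0.2 s.
At the end, for the whole second after the job is handed in: Both drawers are shut and stay so by themselves, within 3 mm of the latched place (joint between -0.003 and 0.003), and the low rack stands at rest on the floor of the drawer that was empty, upright within 0.1 rad, flat on the floor (its centre 24 to 35 mm above it) and let go (all of step 2 and value of joint empty_drawer between -0.003 and 0.003 m and value of joint full_drawer between -0.003 and 0.003 m and linear speed of rack below 0.02 m/s); the robot touches nothing.
It fails at once if the low rack is dropped (falls free faster than 0.8 m/s, about 3 cm of fall) (linear speed of rack above 0.8 m/s and contact force between the fingers and rack below 0.01 N).
It fails at once if the low rack is tipped more than 0.6 rad (angle between rack_mid's own z axis and vertical above 0.6 rad).
It fails at once if another thing on the bench is pushed more than 30 mm from its place (distance of any of tall_rack_mid, bottle, beaker, vial from where it was at the start of the episode above 0.03 m).
It also fails if it takes over 70 s, if anything falls off the work surface, if the arm or the gripper's body presses on something with over 40 N, if the wrist force passes 120 N, or if a joint passes its speed limit or range.

ROBOT

A 7-joint arm with a two-finger parallel gripper is mounted at the origin on the work surface. World frame = base frame: x ahead of the robot, y to its left, z up, the work surface at z = 0. Lengths are in mm, angles in rad, forces in N, time in s.
With the tool pointing down it reaches from about 425 to 925 mm from the base axis. Payload 6.8 kg.
Tool frame: the origin (TCP) lies on the mounting face of the last link; the fingertips stand 182 mm ahead of it and the grasp point (between the pads) lies 163 mm ahead of it; z points along the fingers, y is the direction in which the jaws open and shut (so a half turn about z gives the same grasp; the last joint's range is limited). The gripper opens to 88 mm and grips with 3 to 60 N. Pads are 20 mm wide; open, the fingers measure 115 mm over their backs; the gripper's body (75 mm by 178 mm) begins 61 mm behind the grasp point.
Start: joints at [-1.354, 0.477, 0.022, 1.555, -0.011, 1.109, -0.083], TCP at [215.403, 639.722, 404.664] pointing down, gripper open.
Joint ranges: [-2.96, 2.96], [-0.34, 2.1], [-1.41, 1.46], [0.24, 2.44], [-1.37, 4.51], [0.17, 1.92], [-2.96, 2.96]. Speed limits (rad/s): [2.39, 2.39, 3.14, 3.14, 3.14, 3.14, 3.14].

INTERFACE

Orientations are given as a unit quaternion [w, x, y, z].
In Python, from bench import manip gives the robot as it stands.
- The arm moves only by the tool drive_tool, never from a script. Its arguments are lists of equal length, an entry for each row: "offset": the shift along the tool's x, y, z in mm, a list of three; "turn": the turn, a rotation vector about the tool's x, y, z in rad, a list of three; "hand": the closure, from 0 (fully open) to 1 (shut). A call has 1 to 5 rows; each row is the pose to reach, as a shift and turn from the pose measured when the call began, along the tool's axes at that moment; what a row does not reach only later rows make up. A row lasts 1/12 s, in which the tool goes at most 41.7 mm and 7.16 degrees, less where a joint would pass 70% of its speed; a pose out of reach is approached as far as the arm can. A call with a gripper value outside its range is refused whole. The fingers move at their own pace and stop on an object; "force" is the grip in N (left out, the last holds). Time passes only in rows, so rows that repeat a pose let the fingers close. It gives the time, the measured TCP pose, the force and the opening at its end, in the units of the state.
- manip.state(): the state, without advancing time (a new reading comes with each control period).
- manip.grab_frame(name): name is "scene" or "top" or "wrist"; returns a dict with "frame" (384x512x3 uint8, red, green, blue), "intrinsics" (3x3 intrinsics, pixels), "distortion" ([k1, k2, p1, p2, k3] as OpenCV has them; the pictures are not rectified), "extrinsics" (4x4, takes a point from world to camera coordinates); the wrist camera has in their place "T_tool_cam" (4x4, takes a point from camera to tool coordinates, whose origin is the TCP and whose axes are the flange's). Camera axes: x right, y up, looking along -z (the intrinsics and any distortion apply to the point x, -y, -z); pixel columns grow to the right and rows downward; lengths in mm; the calibration is good to about 2 mm. A picture is of the moment at which its call begins: read the wrist's pose just before it. There is no depth.
- manip.finish_job(): hands the job in, once; it reports no verdict.
Trained networks look in a picture, given as the dict that the camera call returned (one of the last four; its "shot" number tells which), for a name from the list of things; names that differ only in an ending like _2 or _b are one class to them, and where a whole thing is asked for, a point or a joint stands for the part that bears it (a point fixed in the world has none). Each returns a list of dicts, best first, with "confidence" (0 to 1); they miss things now and then, are a little off and sometimes report something else, mostly with a low value. They report only what shows in the picture. A call takes as long as a camera call. They do not tell look-alikes from the thing itself.
- manip.silhouettes(name, picture): "region" (384x512 bool, what is visible of it) and "extent" ([left, top, right, bottom] in pixels, round what is visible of it).
The state is a dict: "t": time; "joints": joint angles; "dq": joint speeds; "tau": joint torques, N m; "position": TCP position; "tcp_rot": TCP orientation; "ft_force": force on the tool from outside, world axes, zero at the start; "ft_torque": the same for the moment, N m; "gripper_width": finger opening in mm.
Only numpy, scipy, OpenCV 4.12 (cv2) and the standard library are available. Lean on these libraries where they do the work, as an engineer would, in place of code of your own. Each camera call takes 0.05 s, during which the arm holds its last target.

## Working session

There is one attempt and no reset: what is moved stays moved. The work goes in short steps, Python scripts to look and compute and a tool call to move; the robot and the scene stay as the last step left them, time stands still between calls to the robot, and variables do not carry over. Pictures are saved under pics/ and viewed, and the job is handed in when it is done.

Besides the shell and the picture viewer there is one more tool, called as a command line: name --argument value ..., lists and objects as JSON in quotes. drive_tool: Moves the arm, as the interface text tells. Its arguments: {"type":"object","properties":{"offset":{"type":"array"},"turn":{"type":"array"},"hand":{"type":"array"},"force":{"type":"number"}},"required":["offset","turn","hand"]}

```bash
ls; mkdir -p pics; cat > h.py <<'E'
import numpy as np, cv2
from bench import manip
from scipy.spatial.transform import Rotation as R
def save(p,name):
    cv2.imwrite('pics/'+name+'.png',cv2.cvtColor(p['frame'],cv2.COLOR_RGB2BGR))
def cam(p,st=None):
    if 'extrinsics' in p: return np.array(p['extrinsics'])
    T=np.eye(4); q=st['tcp_rot']; T[:3,:3]=R.from_quat([q[1],q[2],q[3],q[0]]).as_matrix(); T[:3,3]=st['position']
    return np.linalg.inv(T@np.array(p['T_tool_cam']))
def ray(p,uv,st=None):
    E=cam(p,st); uv=np.array(uv,float).reshape(-1,1,2)
    n=cv2.undistortPoints(uv,np.array(p['intrinsics']),np.array(p['distortion'])).reshape(-1,2)
    d=np.c_[n[:,0],-n[:,1],-np.ones(len(n))]@E[:3,:3]
    o=-E[:3,:3].T@E[:3,3]
    return o,d
def onz(p,uv,z,st=None):
    o,d=ray(p,uv,st); return o+d*((z-o[2])/d[:,2])[:,None]
def proj(p,X,st=None):
    E=cam(p,st); X=np.atleast_2d(X)@E[:3,:3].T+E[:3,3]
    X=X*[1,-1,-1]
    return cv2.projectPoints(X,np.zeros(3),np.zeros(3),np.array(p['intrinsics']),np.array(p['distortion']))[0].reshape(-1,2)
E
python3 - <<'E'
from h import *
s=manip.state(); print(s)
for n in ['scene','top','wrist']:
    p=manip.grab_frame(n); save(p,n+'0'); print(n,p['shot'])
    if n=='top': print(p['extrinsics'],p['intrinsics'],p['distortion'])
    for k in ['rack_mid','empty_unit','full_unit','empty_front','full_front','tall_rack_mid','bottle','beaker','vial']:
        print(k,[(round(d['confidence'],2),d['extent']) for d in manip.silhouettes(k,p)])
E
```

```text
pics
{'t': 0.0, 'joints': array([-1.35409418,  0.47777837,  0.02233005,  1.55639418, -0.01148637,
        1.10931859, -0.08311159]), 'dq': array([-0.00027266, -0.00070784, -0.00167873,  0.001613  , -0.00037136,
        0.0011535 , -0.00080382]), 'tau': array([ 1.01455647e-03, -5.82850850e+01,  1.53507762e+00, -2.72615004e+01,
       -5.43703430e-02,  1.69666117e-02,  1.51351742e-04]), 'position': array([215.31068364, 639.46377447, 403.72001812]), 'tcp_rot': array([-7.45245543e-05,  1.61675609e-01,  9.86843561e-01, -8.82049132e-04]), 'ft_force': array([ 0.05139582, -0.97060043,  0.18355332]), 'ft_torque': array([ 0.00711928, -0.01336891,  0.07175184]), 'gripper_width': 87.61367009042382}
scene 1
rack_mid [(0.83, [419.3, 221.6, 453.9, 272.1]), (0.63, [316.0, 217.2, 358.5, 267.9])]
empty_unit [(0.82, [138.5, 200.0, 268.9, 326.5])]
full_unit [(0.68, [63.2, 127.6, 228.1, 257.8])]
empty_front [(0.84, [210.1, 198.0, 267.7, 260.9])]
full_front [(0.63, [148.0, 130.8, 224.7, 202.4]), (0.34, [156.2, 86.0, 203.1, 144.7])]
tall_rack_mid [(0.57, [156.3, 84.2, 202.2, 145.1])]
bottle [(0.62, [255.4,
[... 651 characters left out ...]
27.9])]
empty_unit [(0.84, [197.0, 67.3, 265.0, 161.8])]
full_unit [(0.59, [282.4, 56.0, 365.7, 186.3])]
empty_front [(0.55, [207.1, 138.8, 266.6, 159.7])]
full_front [(0.58, [296.9, 124.5, 365.5, 189.1])]
tall_rack_mid [(0.73, [369.9, 169.9, 411.9, 218.4]), (0.58, [298.8, 126.2, 363.1, 190.6]), (0.35, [285.4, 58.0, 367.9, 189.7])]
bottle [(0.3, [165.0, 128.7, 192.1, 154.7])]
beaker [(0.89, [166.2, 126.3, 190.9, 157.6]), (0.58, [197.5, 65.6, 264.4, 159.2])]
vial [(0.49, [280.3, 210.6, 289.3, 222.3])]
wrist 3
rack_mid [(0.94, [124.3, 196.2, 243.2, 286.0]), (0.69, [124.2, 361.0, 147.9, 379.7])]
empty_unit []
full_unit []
empty_front []
full_front []
tall_rack_mid []
bottle []
beaker []
vial []
```

```bash
python3 -c "
import cv2
for n in ['scene0','top0']:
    i=cv2.imread('pics/%s.png'%n); cv2.imwrite('pics/%s_b.png'%n,cv2.resize(i,(800,600),interpolation=cv2.INTER_CUBIC))"
```

```text
(no output)
```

View pics/scene0_b.png

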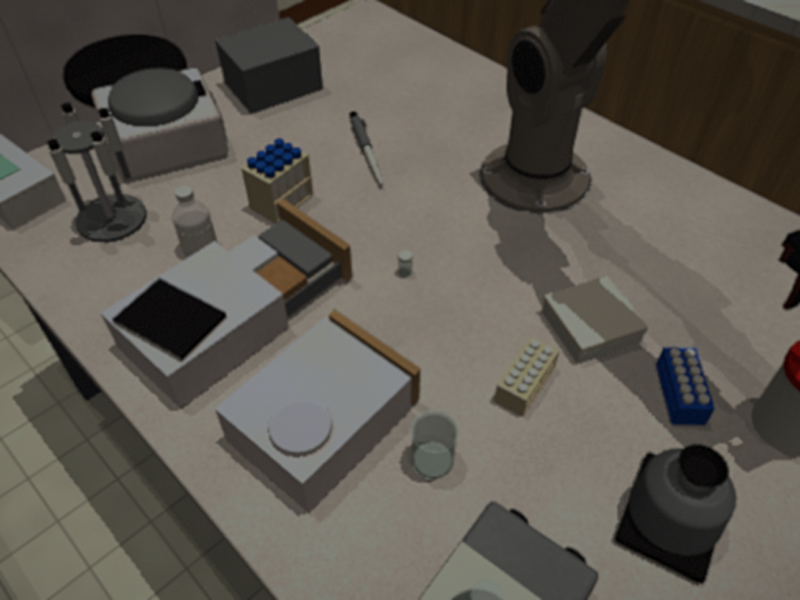

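View pics/top0_b.png

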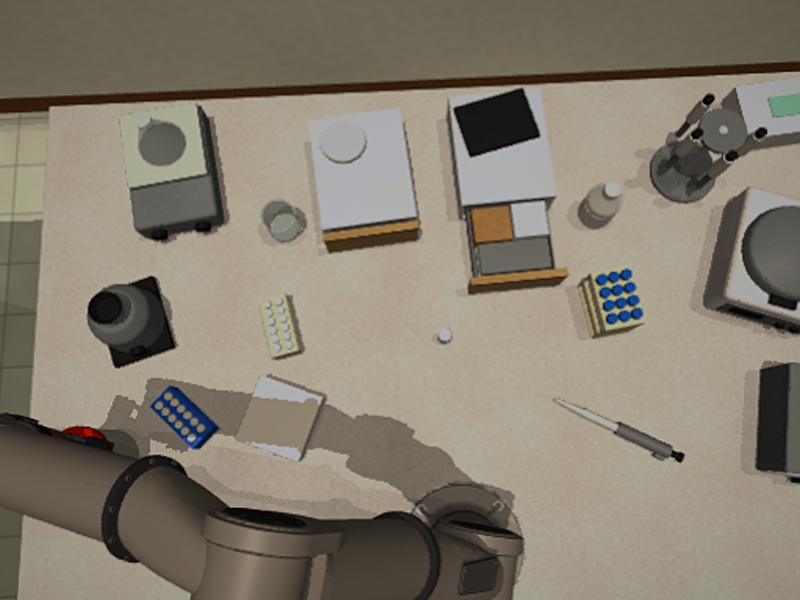

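View pics/wrist0.png

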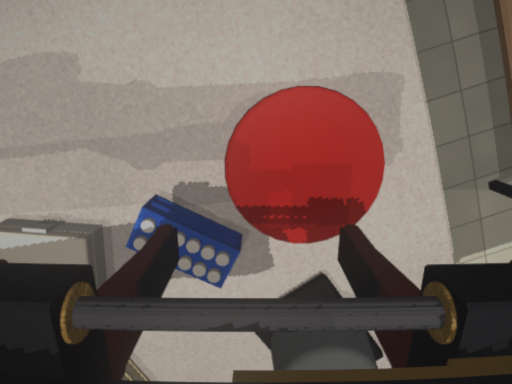

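The top picture shows the cream rack at about (179,208) px, the shut empty drawer unit at (232,115) and the full drawer, standing out, at (325,120). The vial is at (284,215), the beaker at (179,141) and the tall rack at (391,193). The blue look-alike is at (117,267). I'll zoom in to measure corners.

```bash
python3 -c "
import cv2
i=cv2.imread('pics/top0.png')
c=i[60:260,150:420]; cv2.imwrite('pics/top0_c.png',cv2.resize(c[0:110,40:140],(800,600)[:1]+(880,) if 0 else (600,660) if 0 else (545,600),interpolation=cv2.INTER_CUBIC))
c=i[180:240,155:235]; cv2.imwrite('pics/top0_d.png',cv2.resize(c,(800,600),interpolation=cv2.INTER_CUBIC))
c=i[120:195,280:380]; cv2.imwrite('pics/top0_e.png',cv2.resize(c,(800,600),interpolation=cv2.INTER_CUBIC))
"
python3 - <<'E'
from h import *
p=manip.grab_frame('top')
for k in ['rack_mid','empty_unit','full_unit','empty_front','full_front','tall_rack_mid','bottle','beaker','vial']:
    for d in manip.silhouettes(k,p)[:1]:
        m=d['region'].astype(np.uint8)
        c=max(cv2.findContours(m,0,2)[0],key=cv2.contourArea)
        r=cv2.minAreaRect(c); b=cv2.boxPoints(r)
        M=cv2.moments(c)
        print(k,round(d['confidence'],2),b.round(1).tolist(), onz(p,[[M['m10']/M['m00'],M['m01']/M['m00']]],{'vial':25,'beaker':45,'rack_mid':50,'tall_rack_mid':125}.get(k,97)).round())
E
```

```text
rack_mid 0.98 [[165.10000610351562, 191.60000610351562], [183.6999969482422, 187.5], [192.3000030517578, 226.3000030517578], [173.8000030517578, 230.39999389648438]] [[436. 336.  50.]]
empty_unit 0.87 [[195.5, 77.0], [256.0, 68.69999694824219], [267.70001220703125, 153.5], [207.1999969482422, 161.8000030517578]] [[717. 160.  97.]]
full_unit 0.98 [[281.5, 61.900001525878906], [346.3999938964844, 52.79999923706055], [364.5, 181.60000610351562], [299.70001220703125, 190.6999969482422]] [[ 686. -123.   97.]]
empty_front 0.82 [[205.1999969482422, 146.89999389648438], [265.3999938964844, 138.5], [267.5, 153.6999969482422], [207.3000030517578, 162.10000610351562]] [[602. 149.  97.]]
full_front 0.7 [[292.8999938964844, 131.89999389648438], [357.6000061035156, 124.69999694824219], [364.0, 181.6999969482422], [299.20001220703125, 188.89999389648438]] [[ 566. -128.   97.]]
tall_rack_mid 0.72 [[369.0, 177.0], [403.3999938964844, 168.39999389648438], [413.5, 209.10000610351562], [379.20001220703125, 217.6999969482422]] [[ 441. -305.  125.]]
bottle 0.9 [[365.0, 135.0], [388.5, 111.5], [404.5, 127.5], [381.0, 151.0]] [[ 640. -312.   97.]]
beaker 0.76 [[161.5, 136.8000030517578], [178.89999389648438, 122.30000305175781], [197.3000030517578, 144.39999389648438], [179.89999389648438, 158.89999389648438]] [[660. 336.  45.]]
vial 0.39 [[280.0, 211.0], [288.0, 211.0], [288.0, 219.0], [280.0, 219.0]] [[406.  10.  25.]]
```

View pics/top0_c.png

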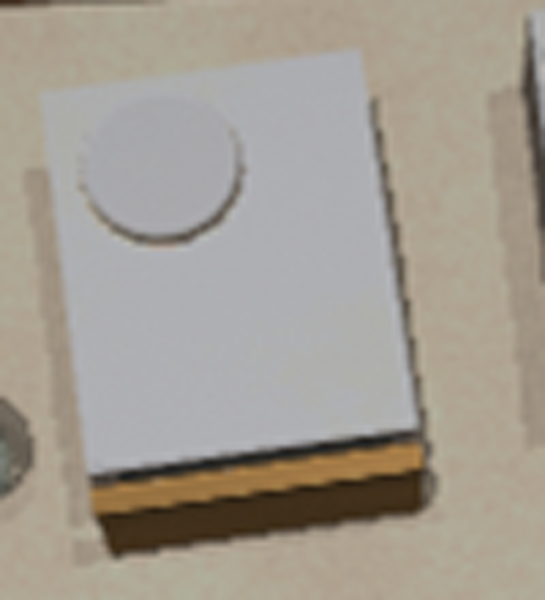

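View pics/top0_d.png

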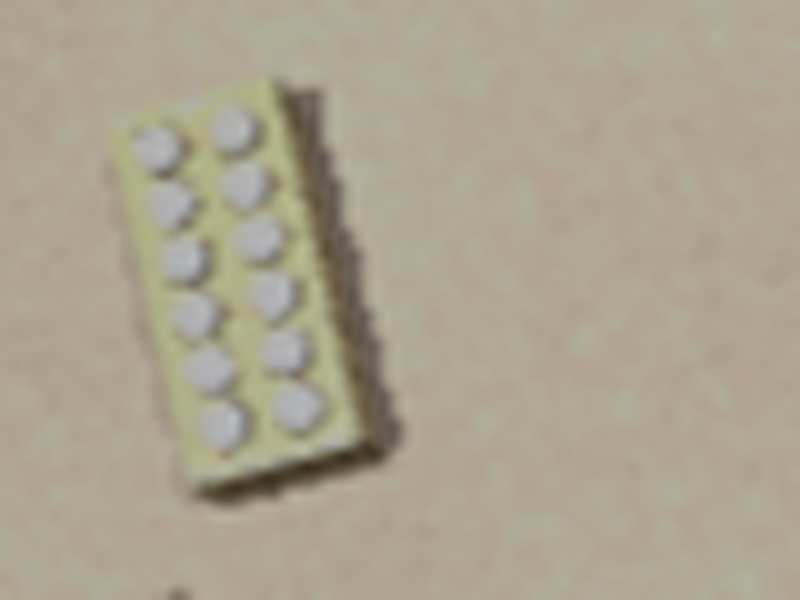

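View pics/top0_e.png

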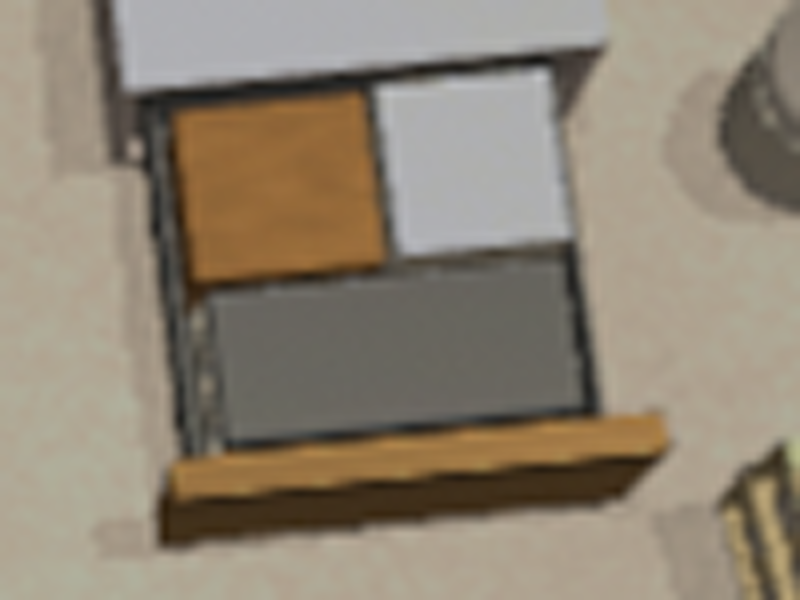

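```bash
python3 - <<'E'
from h import *
p=manip.grab_frame('top')
def f(pts,s,off,z):
    u=(np.array(pts)+.5)/s-.5+np.array(off)
    return onz(p,u,z)
def seg(X):
    d=X[0]-X[1]; print(X.round(1).tolist(),'mid',X.mean(0).round(1),'len',np.linalg.norm(d).round(1),'inward yaw',np.round(np.arctan2(d[1],d[0])-np.pi/2,4))
seg(f([(93,514),(425,470)],5.45,(190,60),97))
seg(f([(90,478),(420,432)],5.45,(190,60),97))
seg(f([(43,92),(360,52)],5.45,(190,60),97))
seg(f([(112,555),(422,512)],5.45,(190,60),8))
seg(f([(175,498),(665,440)],8,(280,120),97))
seg(f([(165,545),(620,500)],8,(280,120),8))
X=f([(108,128),(272,82),(365,440),(195,490)],10,(155,180),50)
print(X.round(1),X.mean(0).round(1)); seg(X[[0,1]]);seg(X[[3,2]]); 
X=f([(159,149),(235,130),(297,408),(223,426)],10,(155,180),58); print(X.round(1),X.mean(0).round(1)); seg(X[:2]); seg(X[[3,2]]); d=X[0]-X[3];print(np.arctan2(d[1],d[0]),np.linalg.norm(d))
E
```

```text
[[595.9, 240.7, 97.0], [612.6, 51.9, 97.0]] mid [604.2 146.3  97. ] len 189.5 inward yaw 0.0882
[[617.2, 241.9, 97.0], [635.2, 53.6, 97.0]] mid [626.2 147.8  97. ] len 189.2 inward yaw 0.0956
[[854.8, 264.2, 97.0], [870.9, 77.2, 97.0]] mid [862.8 170.7  97. ] len 187.7 inward yaw 0.0859
[[596.3, 240.1, 8.0], [613.9, 52.9, 8.0]] mid [605.1 146.5   8. ] len 188.0 inward yaw 0.094
[[493.6, -45.0, 97.0], [507.1, -232.5, 97.0]] mid [ 500.4 -138.8   97. ] len 188.0 inward yaw 0.0717
[[494.2, -48.2, 8.0], [503.8, -232.8, 8.0]] mid [ 499.  -140.5    8. ] len 184.9 inward yaw 0.0519
[[491.1 378.   50. ]
 [503.4 326.6  50. ]
 [389.  299.1  50. ]
 [376.1 351.6  50. ]] [439.9 338.8  50. ]
[[491.1, 378.0, 50.0], [503.4, 326.6, 50.0]] mid [497.2 352.3  50. ] len 52.9 inward yaw 0.2334
[[376.1, 351.6, 50.0], [389.0, 299.1, 50.0]] mid [382.5 325.4  50. ] len 54.0 inward yaw 0.2414
[[482.  360.6  58. ]
 [486.9 336.9  58. ]
 [398.8 318.6  58. ]
 [394.3 341.4  58. ]] [440.5 339.4  58. ]
[[482.0, 360.6, 58.0], [486.9, 336.9, 58.0]] mid [484.4 348.7  58. ] len 24.2 inward yaw 0.2033
[[394.3, 341.4, 58.0], [398.8, 318.6, 58.0]] mid [396.6 330.   58. ] len 23.2 inward yaw 0.1935
0.2153440682413343 89.73266681460954
```

```bash
cat >> h.py <<'E'
def plan(pos,jaw_deg):
    s=manip.state(); q=s['tcp_rot']; Rm=R.from_quat([q[1],q[2],q[3],q[0]]).as_matrix()
    a=np.radians(jaw_deg); y=np.array([np.cos(a),np.sin(a),0]); z=np.array([0,0,-1.]); x=np.cross(y,z)
    if abs(0): pass
    Rt=np.c_[x,y,z]
    if (Rm.T@Rt)[1,1]<0: Rt=np.c_[-x,-y,z]
    d=Rm.T@(np.array(pos)-s['position']); t=R.from_matrix(Rm.T@Rt).as_rotvec()
    print('t',round(s['t'],2),'pos',s['position'].round(1),'F',s['ft_force'].round(1),'w',round(s['gripper_width'],1),'q',s['joints'].round(2).tolist())
    print('offset',d.round(1).tolist(),'|d|',np.linalg.norm(d).round(),'turn',t.round(3).tolist(),'deg',np.degrees(np.linalg.norm(t)).round(1))
E
python3 -c "
from h import *
plan((555,142,245),95.2)"
```

```text
t 2.05 pos [215.4 639.7 404.7] F [-0.4  0.4  0. ] w 87.7 q [-1.35, 0.48, 0.02, 1.56, -0.01, 1.11, -0.08]
offset [-480.7, -363.3, 159.7] |d| 623.0 turn [0.0, 0.0, -0.416] deg 23.8
```

drive_tool --offset '[[-32,-24,0],[-64,-48,0],[-96,-73,0],[-128,-97,0],[-160,-121,0]]' --turn '[[0,0,-0.04],[0,0,-0.08],[0,0,-0.12],[0,0,-0.16],[0,0,-0.2]]' --hand '[1,1,1,1,1]' --force 10

```text
t: 2.47
position: [329.2, 472.3, 404.8]
tcp_rot: [0.0, 0.061, 0.998, 0.0]
ft_force: [0.7, 0.2, 0.7]
gripper_width: 57.6
```

```bash
python3 -c "
from h import *
plan((555,142,245),95.2)"
```

```text
t 2.47 pos [329.2 472.3 404.8] F [0.7 0.2 0.7] w 57.6 q [-1.09, 0.31, 0.02, 1.8, -0.01, 1.03, 0.39]
offset [-264.5, -300.2, 159.8] |d| 431.0 turn [0.0, 0.0, -0.213] deg 12.2
```

drive_tool --offset '[[-28,-31,0],[-56,-62,0],[-84,-94,0],[-112,-126,0],[-138,-156,0]]' --turn '[[0,0,-0.04],[0,0,-0.08],[0,0,-0.12],[0,0,-0.16],[0,0,-0.2]]' --hand '[1,1,1,1,1]'

```text
t: 2.88
position: [446.9, 300.2, 405.1]
tcp_rot: [0.0, -0.04, 0.999, 0.0]
ft_force: [0.3, 0.5, 0.6]
gripper_width: 24.5
```

```bash
python3 -c "
from h import *
plan((555,142,245),95.2)"
```

```text
t 2.88 pos [446.9 300.2 405.1] F [0.3 0.5 0.6] w 24.5 q [-0.78, 0.25, 0.09, 1.89, -0.03, 1.0, 0.97]
offset [-95.1, -166.4, 160.1] |d| 250.0 turn [0.001, 0.001, -0.011] deg 0.7
```

drive_tool --offset '[[-17,-30,15],[-34,-60,40],[-52,-90,70],[-70,-122,100],[-85,-150,130]]' --turn '[[0,0,0],[0,0,-0.01],[0,0,-0.01],[0,0,-0.01],[0,0,-0.01]]' --hand '[1,1,1,1,1]'

```text
t: 3.3
position: [539.4, 164.1, 283.5]
tcp_rot: [0.001, -0.045, 0.999, 0.001]
ft_force: [-0.6, 1.1, -0.0]
gripper_width: 0.5
```

```bash
python3 -c "
from h import *
p=manip.grab_frame('wrist'); save(p,'w1')
plan((560,142.5,236),95.2)"
```

```text
t 3.35 pos [540.4 157.3 278.2] F [ 2.  -4.1 -0.9] w 0.5 q [-0.51, 0.45, 0.14, 1.94, -0.08, 0.76, 1.34]
offset [-18.5, -16.1, 42.2] |d| 49.0 turn [-0.005, -0.003, -0.009] deg 0.6
```

View pics/w1.png

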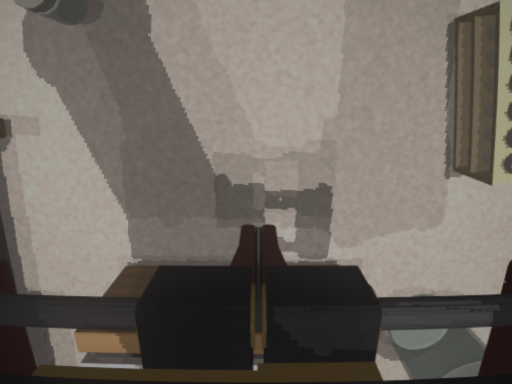

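The wrist view shows the closed fingers at (257,245), just before the drawer front at the lower left. The rack is at the right edge (485,90), the vial at top left and the beaker at lower right. Lowering to push height.

drive_tool --offset '[[-6,-8,20],[-12,-16,42],[-18,-16,42],[-18,-16,42]]' --turn '[[0,0,-0.005],[0,0,-0.009],[0,0,-0.009],[0,0,-0.009]]' --hand '[1,1,1,1]'

```text
t: 3.68
position: [560.2, 142.5, 235.9]
tcp_rot: [-0.002, -0.045, 0.999, -0.003]
ft_force: [-0.0, 0.7, 1.0]
gripper_width: 0.8
```

```bash
python3 -c "
from h import *
plan((580,144.3,236),95.2)"
```

```text
t 3.68 pos [560.2 142.5 235.9] F [-0.   0.7  1. ] w 0.8 q [-0.46, 0.54, 0.13, 1.93, -0.1, 0.69, 1.39]
offset [-19.9, -0.0, -0.2] |d| 20.0 turn [-0.006, -0.004, -0.001] deg 0.4
```

drive_tool --offset '[[-14,0,0],[-26,0,0],[-30,0,0]]' --turn '[[0,0,0],[0,0,0],[0,0,0]]' --hand '[1,1,1]'

```text
t: 3.93
position: [591.8, 147.0, 238.0]
tcp_rot: [0.0, -0.046, 0.999, -0.002]
ft_force: [0.3, -0.1, -0.2]
gripper_width: 0.2
```

drive_tool --offset '[[-3,0,0],[-6,0,0]]' --turn '[[0,0,0],[0,0,0]]' --hand '[1,1]'

```text
t: 4.1
position: [597.2, 148.5, 239.0]
tcp_rot: [-0.0, -0.046, 0.999, -0.002]
ft_force: [-4.6, -0.1, 2.9]
gripper_width: 0.5
```

drive_tool --offset '[[-3,0,0],[-5,0,0]]' --turn '[[0,0,0],[0,0,0]]' --hand '[1,1]'

```text
t: 4.27
position: [601.1, 149.0, 239.0]
tcp_rot: [-0.002, -0.046, 0.999, -0.002]
ft_force: [-5.0, -1.4, 1.3]
gripper_width: 0.1
```

drive_tool --offset '[[-3,0,0],[-5,0,0]]' --turn '[[0,0,0],[0,0,0]]' --hand '[1,1]'

```text
t: 4.43
position: [603.6, 149.3, 238.8]
tcp_rot: [-0.006, -0.047, 0.999, -0.003]
ft_force: [-19.6, -2.8, 14.6]
gripper_width: 0.6
```

drive_tool --offset '[[25,0,0],[60,0,-10],[90,0,-45],[110,0,-85],[120,0,-125]]' --turn '[[0,0,0],[0,0,0],[0,0,0],[0,0,0],[0,0,0]]' --hand '[1,1,1,1,0]'

```text
t: 4.85
position: [485.1, 138.9, 359.3]
tcp_rot: [-0.007, -0.047, 0.999, -0.003]
ft_force: [0.5, 0.2, -0.4]
gripper_width: 4.4
```

```bash
python3 -c "
from h import *
p=manip.grab_frame('top'); save(p,'t2')
i=cv2.imread('pics/t2.png')[50:250,140:420]; cv2.imwrite('pics/t2c.png',cv2.resize(i,(784,560),interpolation=2))
plan((440,339,330),102.6)"
```

```text
t 4.9 pos [486.7 139.3 367.5] F [-0.3 -0.   4.5] w 8.1 q [-0.53, 0.24, 0.16, 2.0, -0.05, 0.9, 1.31]
offset [27.8, 203.2, 37.5] |d| 208.0 turn [-0.0, -0.003, -0.127] deg 7.3
```

View pics/t2c.png

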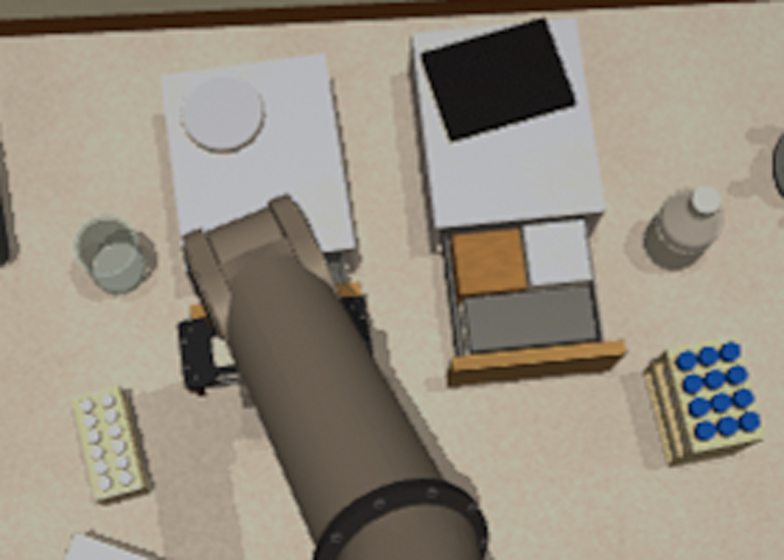

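The drawer is coming out: its front edge shows at about (345,290) in the crop, past the carcass. Moving above the rack.

drive_tool --offset '[[6,40,0],[12,80,0],[18,121,0],[23,162,0],[28,203,0]]' --turn '[[0,0,-0.03],[0,0,-0.05],[0,0,-0.08],[0,0,-0.1],[0,0,-0.127]]' --hand '[0,0,0,0,0]'

```text
t: 5.32
position: [439.6, 341.1, 368.4]
tcp_rot: [-0.0, -0.11, 0.994, 0.001]
ft_force: [0.7, 0.2, 0.2]
gripper_width: 41.1
```

drive_tool --offset '[[0,0,0],[0,0,0],[0,0,0]]' --turn '[[0,0,0],[0,0,0],[0,0,0]]' --hand '[0,0,0]'

```text
t: 5.57
position: [440.0, 341.1, 368.5]
tcp_rot: [0.0, -0.11, 0.994, 0.001]
ft_force: [1.1, -1.3, 1.1]
gripper_width: 60.8
```

```bash
python3 -c "
from h import *
st=manip.state()
p=manip.grab_frame('wrist'); save(p,'w3')
r=manip.silhouettes('rack_mid',p); print([(d['confidence'],d['extent']) for d in r])
# predicted rack
c=np.array([440,339]);a=.22;ux=np.array([np.cos(a),np.sin(a)]);uy=np.array([-ux[1],ux[0]])
X=[[*(c+sx*60*ux+sy*27*uy),50] for sx,sy in ((1,1),(1,-1),(-1,-1),(-1,1))]
uv=proj(p,X,st); print(uv.round(1))
i=cv2.imread('pics/w3.png'); cv2.polylines(i,[uv.round().astype(int)],True,(0,0,255)); cv2.imwrite('pics/w3.png',i)
p=manip.grab_frame('top'); save(p,'t3')
i=cv2.imread('pics/t3.png')[50:250,140:420]; cv2.imwrite('pics/t3c.png',cv2.resize(i,(784,560),interpolation=2))
plan((440,339,330),102.6)"
```

```text
[(0.89, [426.9, 4.7, 508.7, 119.8])]
[[282.2 240.1]
 [228.2 240.2]
 [224.9 117.4]
 [284.9 117.3]]
t 5.72 pos [440.5 339.5 368.4] F [ 0.4 -0.2  0.8] w 73.0 q [-0.8, 0.32, 0.04, 1.88, -0.02, 0.94, 1.04]
offset [0.6, -0.4, 38.4] |d| 38.0 turn [0.001, 0.0, -0.002] deg 0.1
```

View pics/w3.png

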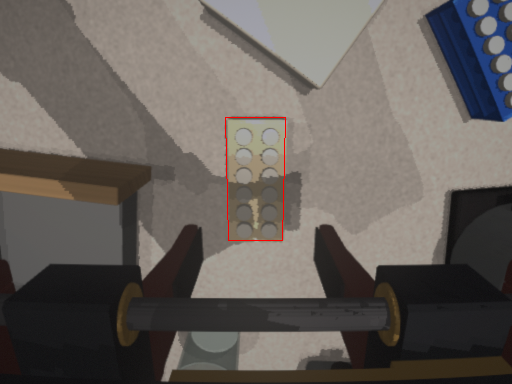

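View pics/t3c.png

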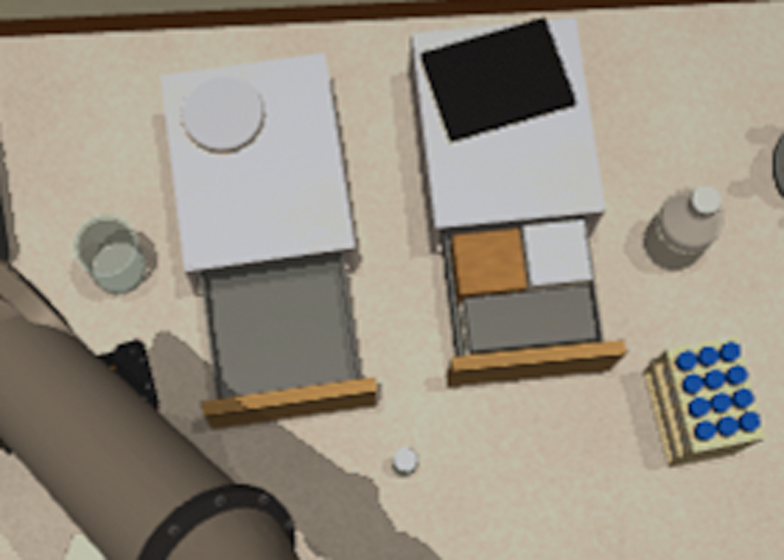

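The drawn red outline fits the rack at (255,178), and the top view shows the empty drawer fully out. Descending for the grasp.

drive_tool --offset '[[0,0,36],[0,0,72],[0,0,108],[0,0,135],[0,0,150]]' --turn '[[0,0,0],[0,0,0],[0,0,0],[0,0,0],[0,0,0]]' --hand '[0,0,0,0,0]'

```text
t: 6.13
position: [440.3, 337.4, 215.4]
tcp_rot: [-0.001, -0.108, 0.994, -0.001]
ft_force: [-0.4, -0.2, -0.7]
gripper_width: 87.8
```

```bash
python3 -c "
from h import *
plan((440,339,196),102.6)
p=manip.grab_frame('wrist'); save(p,'w4')"
```

```text
t 6.13 pos [440.3 337.4 215.4] F [-0.4 -0.2 -0.7] w 87.8 q [-0.79, 0.54, 0.03, 1.99, -0.02, 0.62, 1.04]
offset [-0.1, 1.6, 19.4] |d| 19.0 turn [-0.001, -0.003, -0.004] deg 0.3
```

View pics/w4.png

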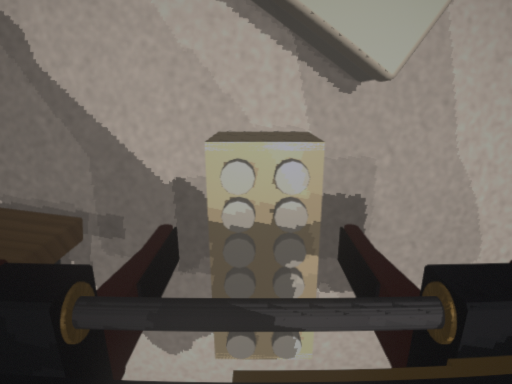

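The rack (centre column about 265 px) stands between the open fingers at 178 and 340 px, square to the jaws. Going down and gripping.

drive_tool --offset '[[0,1,12],[0,1.5,19],[0,1.5,19],[0,1.5,19],[0,1.5,19]]' --turn '[[0,0,0],[0,0,0],[0,0,0],[0,0,0],[0,0,0]]' --hand '[0,0,0.6,0.6,0.6]' --force 20

```text
t: 6.6
position: [439.9, 338.7, 196.0]
tcp_rot: [-0.002, -0.108, 0.994, -0.001]
ft_force: [0.5, -0.0, -0.1]
gripper_width: 70.8
```

drive_tool --offset '[[0,0,0],[0,0,0],[0,0,0],[0,0,0],[0,0,0]]' --turn '[[0,0,0],[0,0,0],[0,0,0],[0,0,0],[0,0,0]]' --hand '[1,1,1,1,1]'

```text
t: 7.02
position: [440.3, 339.2, 196.9]
tcp_rot: [-0.001, -0.108, 0.994, -0.0]
ft_force: [-0.6, -0.6, 6.6]
gripper_width: 53.8
```

```bash
python3 -c "
from h import *
plan((440,339,300),102.6)"
```

```text
t 7.02 pos [440.3 339.2 196.9] F [-0.6 -0.6  6.6] w 53.8 q [-0.79, 0.57, 0.02, 1.99, -0.02, 0.59, 1.04]
offset [0.5, -0.1, -103.1] |d| 103.0 turn [-0.001, -0.002, -0.004] deg 0.3
```

drive_tool --offset '[[0,0,0],[0,0,-10],[0,0,-25],[0,0,-45],[0,0,-68]]' --turn '[[0,0,0],[0,0,0],[0,0,0],[0,0,0],[0,0,0]]' --hand '[1,1,1,1,1]' --force 35

```text
t: 7.43
position: [439.8, 338.6, 265.1]
tcp_rot: [-0.002, -0.108, 0.994, -0.001]
ft_force: [0.2, 0.8, -2.0]
gripper_width: 53.8
```

drive_tool --offset '[[0,0,-24],[0,0,-46],[0,0,-64],[0,0,-75],[0,0,-80]]' --turn '[[0,0,0],[0,0,0],[0,0,0],[0,0,0],[0,0,0]]' --hand '[1,1,1,1,1]'

```text
t: 7.85
position: [440.3, 338.9, 346.9]
tcp_rot: [-0.001, -0.107, 0.994, -0.001]
ft_force: [-0.1, -0.6, -2.4]
gripper_width: 53.7
```

```bash
python3 - <<'E'
from h import *
plan((556,142,340),95.2)
p=manip.grab_frame('top'); save(p,'t5'); p0=cv2.imread('pics/t3.png')
i=p0[140:215,195:295]; cv2.imwrite('pics/t3d.png',cv2.resize(i,(800,600),interpolation=2))
# predicted drawer-out corners drawn
a=.09;ux=np.array([np.cos(a),np.sin(a)]);uy=np.array([-ux[1],ux[0]])
f=np.array([604.5,146.5])-140*ux; print(f,f+90*ux)
X=[[*(f+x*ux+y*uy),z] for x,y,z in ((0,95,97),(0,-95,97),(16,-79,18),(16,79,18),(164,-79,18),(164,79,18))]
print(((proj(p,X)-[195,140]+.5)*8-.5).round().tolist())
E
```

```text
t 7.85 pos [440.3 338.9 346.9] F [-0.1 -0.6 -2.4] w 53.7 q [-0.8, 0.35, 0.04, 1.9, -0.02, 0.9, 1.03]
offset [-71.0, -217.0, 7.0] |d| 228.0 turn [-0.001, -0.003, 0.125] deg 7.1
[465.06661738 133.91700311] [554.70236335 142.00607254]
[[137.0, 468.0], [636.0, 400.0], [586.0, 407.0], [194.0, 461.0], [536.0, 56.0], [152.0, 108.0]]
```

View pics/t3d.png

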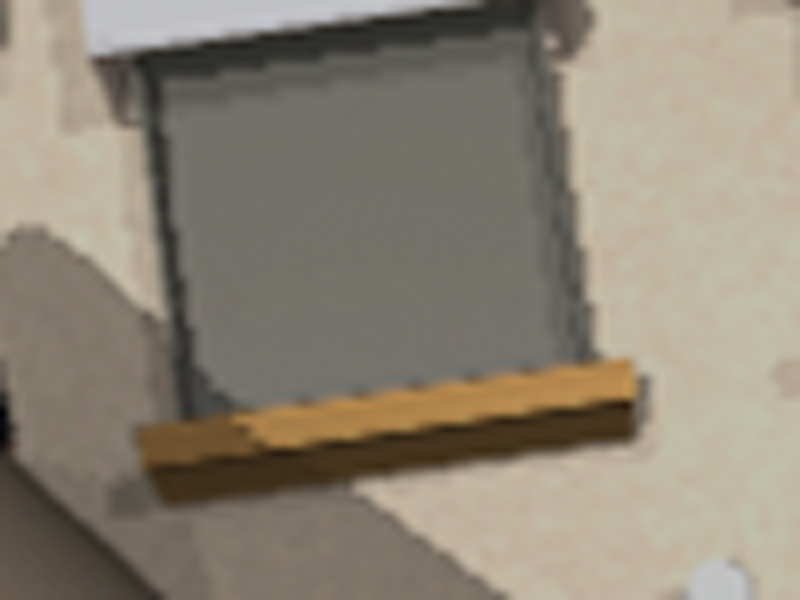

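View pics/t5.png

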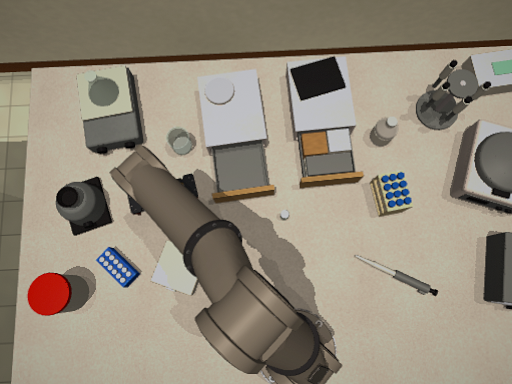

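The predicted open-drawer corners, (137,468) and (636,400) in the zoom, match the picture. Carrying the rack over.

drive_tool --offset '[[-7,-22,0],[-18,-55,0],[-30,-90,0],[-41,-125,0],[-52,-158,0]]' --turn '[[0,0,0.02],[0,0,0.04],[0,0,0.07],[0,0,0.1],[0,0,0.125]]' --hand '[1,1,1,1,1]'

```text
t: 8.32
position: [525.0, 193.7, 345.5]
tcp_rot: [-0.002, -0.044, 0.999, -0.001]
ft_force: [1.4, 0.0, -3.0]
gripper_width: 54.1
```

drive_tool --offset '[[-7,-22,0],[-12,-38,0],[-17,-50,0],[-20,-56,0],[-20,-56,0]]' --turn '[[0,0,0],[0,0,0],[0,0,0],[0,0,0],[0,0,0]]' --hand '[1,1,1,1,1]'

```text
t: 8.73
position: [550.2, 138.0, 344.4]
tcp_rot: [-0.003, -0.043, 0.999, -0.002]
ft_force: [-0.3, 0.1, -3.0]
gripper_width: 53.7
```

```bash
python3 - <<'E'
from h import *
plan((554.7,142,240),95.2)
p=manip.grab_frame('wrist'); save(p,'w6')
E
```

```text
t 8.73 pos [550.2 138.  344.4] F [-0.3  0.1 -3. ] w 53.7 q [-0.47, 0.37, 0.15, 1.88, -0.06, 0.9, 1.36]
offset [-5.5, 4.0, 104.4] |d| 105.0 turn [-0.004, -0.006, -0.004] deg 0.5
```

View pics/w6.png

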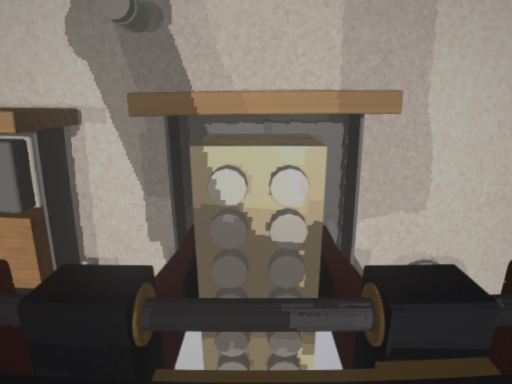

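drive_tool --offset '[[-3,2,18],[-5,4,42],[-5,4,66],[-5,4,86],[-5,4,100]]' --turn '[[-0.002,-0.003,-0.002],[-0.004,-0.006,-0.004],[-0.004,-0.006,-0.004],[-0.004,-0.006,-0.004],[-0.004,-0.006,-0.004]]' --hand '[1,1,1,1,1]'

```text
t: 9.2
position: [552.4, 145.2, 242.2]
tcp_rot: [-0.002, -0.047, 0.999, 0.0]
ft_force: [0.2, -0.3, -2.8]
gripper_width: 53.7
```

```bash
python3 - <<'E'
from h import *
plan((554.7,142,220),95.2)
p=manip.grab_frame('wrist'); save(p,'w7')
p=manip.grab_frame('scene'); save(p,'s7')
i=cv2.imread('pics/s7.png')[150:300,150:350]; cv2.imwrite('pics/s7c.png',cv2.resize(i,(800,600),interpolation=2))
E
```

```text
t 9.2 pos [552.4 145.2 242.2] F [ 0.2 -0.3 -2.8] w 53.7 q [-0.46, 0.52, 0.12, 1.94, -0.1, 0.69, 1.38]
offset [-2.1, -3.4, 22.2] |d| 23.0 turn [0.001, -0.003, 0.004] deg 0.3
```

View pics/w7.png

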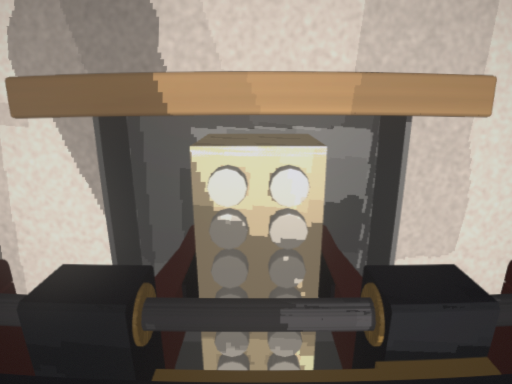

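View pics/s7c.png

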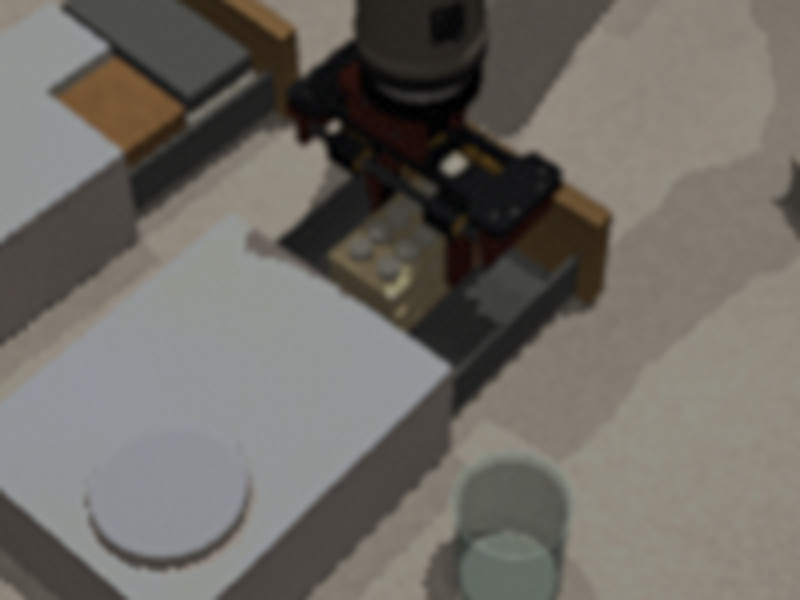

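The rack hangs centred over the drawer floor, clear of the front and the walls. Lowering slowly.

drive_tool --offset '[[-1,-1,6],[-2,-3,13],[-2,-3,19],[-2,-3,23]]' --turn '[[0,0,0.004],[0,0,0.004],[0,0,0.004],[0,0,0.004]]' --hand '[1,1,1,1]'

```text
t: 9.63
position: [554.2, 142.1, 218.6]
tcp_rot: [-0.003, -0.045, 0.999, -0.0]
ft_force: [0.3, -0.8, -3.1]
gripper_width: 53.7
```

drive_tool --offset '[[0,0,1],[0,0,2]]' --turn '[[0,0,0],[0,0,0]]' --hand '[1,1]'

```text
t: 9.8
position: [554.3, 142.1, 216.5]
tcp_rot: [-0.003, -0.045, 0.999, 0.0]
ft_force: [0.8, -0.1, -1.9]
gripper_width: 53.7
```

drive_tool --offset '[[0,0,1],[0,0,2]]' --turn '[[0,0,0],[0,0,0]]' --hand '[1,1]'

```text
t: 9.97
position: [554.4, 142.1, 215.0]
tcp_rot: [-0.002, -0.045, 0.999, 0.0]
ft_force: [-3.6, -1.3, 11.0]
gripper_width: 53.7
```

drive_tool --offset '[[0,0,-0.5],[0,0,-0.5],[0,0,-0.5],[0,0,-0.5],[0,0,-0.5]]' --turn '[[0,0,0],[0,0,0],[0,0,0],[0,0,0],[0,0,0]]' --hand '[0.3,0.1,0.1,0.1,0.1]'

```text
t: 10.38
position: [554.5, 142.1, 215.6]
tcp_rot: [-0.002, -0.045, 0.999, 0.0]
ft_force: [0.3, 0.6, -0.2]
gripper_width: 78.5
```

```bash
python3 - <<'E'
from h import *
plan((554.7,142,320),95.2)
E
```

```text
t 10.38 pos [554.5 142.1 215.6] F [ 0.3  0.6 -0.2] w 78.5 q [-0.45, 0.56, 0.11, 1.95, -0.1, 0.64, 1.39]
offset [0.3, -0.1, -104.4] |d| 104.0 turn [0.001, -0.005, -0.001] deg 0.3
```

drive_tool --offset '[[0,0,-12],[0,0,-35],[0,0,-70],[0,0,-105],[25,0,-120]]' --turn '[[0,0,0],[0,0,0],[0,0,0],[0,0,0],[0,0,0]]' --hand '[0.1,0.1,0.1,0.1,1]' --force 10

```text
t: 10.8
position: [534.0, 140.2, 341.3]
tcp_rot: [0.003, -0.044, 0.999, 0.001]
ft_force: [1.0, 1.1, 0.9]
gripper_width: 75.5
```

```bash
python3 - <<'E'
from h import *
plan((425,130.3,325),95.2)
p=manip.grab_frame('wrist'); save(p,'w8')
E
```

```text
t 10.8 pos [534.  140.2 341.3] F [1.  1.1 0.9] w 75.5 q [-0.49, 0.35, 0.14, 1.92, -0.07, 0.87, 1.35]
offset [109.5, -0.2, 15.7] |d| 111.0 turn [0.003, 0.006, -0.002] deg 0.4
```

View pics/w8.png

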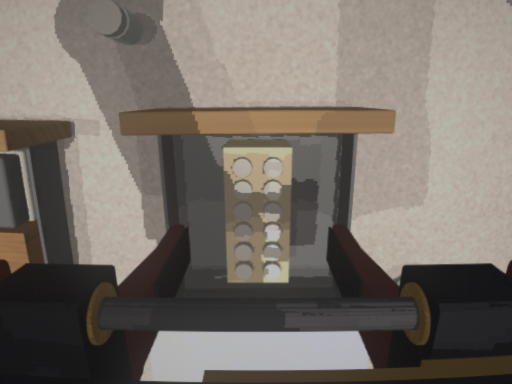

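The rack (258,210) stands upright in the middle of the drawer floor. Moving in front of the panel to shut it.

drive_tool --offset '[[30,0,0],[65,0,0],[95,0,0],[112,0,5],[112,0,20]]' --turn '[[0,0,0],[0.003,0.006,0],[0.003,0.006,0],[0.003,0.006,0],[0.003,0.006,0]]' --hand '[1,1,1,1,1]'

```text
t: 11.27
position: [414.2, 129.2, 323.1]
tcp_rot: [-0.002, -0.045, 0.999, 0.001]
ft_force: [-0.2, 0.7, 0.3]
gripper_width: 38.5
```

```bash
python3 - <<'E'
from h import *
plan((428,130.5,237),95.2)
E
```

```text
t 11.27 pos [414.2 129.2 323.1] F [-0.2  0.7  0.3] w 38.5 q [-0.55, 0.19, 0.12, 2.19, -0.04, 0.76, 1.25]
offset [-14.2, -0.1, 86.0] |d| 87.0 turn [0.001, -0.004, -0.0] deg 0.3
```

drive_tool --offset '[[-6,0,25],[-10,0,50],[-14,0,75],[-14,0,86],[-14,0,86]]' --turn '[[0,-0.004,0],[0,-0.004,0],[0,-0.004,0],[0,-0.004,0],[0,-0.004,0]]' --hand '[1,1,1,1,1]'

```text
t: 11.68
position: [427.0, 130.3, 235.3]
tcp_rot: [-0.002, -0.045, 0.999, -0.0]
ft_force: [0.0, -0.6, -0.9]
gripper_width: 5.1
```

```bash
python3 - <<'E'
from h import *
plan((452,132.7,237),95.2)
E
```

```text
t 11.68 pos [427.  130.3 235.3] F [ 0.  -0.6 -0.9] w 5.1 q [-0.52, 0.37, 0.1, 2.23, -0.07, 0.55, 1.3]
offset [-25.1, 0.2, -1.8] |d| 25.0 turn [-0.0, -0.004, -0.0] deg 0.3
```

drive_tool --offset '[[-8,0,0],[-17,0,0],[-24,0,0],[-29,0,0],[-33,0,0]]' --turn '[[0,0,0],[0,0,0],[0,0,0],[0,0,0],[0,0,0]]' --hand '[1,1,1,1,1]'

```text
t: 12.1
position: [460.5, 133.4, 235.8]
tcp_rot: [-0.002, -0.045, 0.999, -0.0]
ft_force: [-3.7, -0.2, 1.8]
gripper_width: 0.6
```

drive_tool --offset '[[-6,0,0],[-13,0,0],[-20,0,0],[-27,0,0],[-34,0,0]]' --turn '[[0,0,0],[0,0,0],[0,0,0],[0,0,0],[0,0,0]]' --hand '[1,1,1,1,1]'

```text
t: 12.52
position: [495.0, 136.6, 235.8]
tcp_rot: [-0.002, -0.045, 0.999, 0.0]
ft_force: [-4.1, 0.7, 2.4]
gripper_width: 0.3
```

```bash
python3 - <<'E'
from h import *
plan((590,145.2,237),95.2)
E
```

```text
t 12.52 pos [495.  136.6 235.8] F [-4.1  0.7  2.4] w 0.3 q [-0.48, 0.45, 0.11, 2.08, -0.08, 0.62, 1.35]
offset [-95.4, -0.0, -1.7] |d| 95.0 turn [0.0, -0.004, -0.0] deg 0.2
```

drive_tool --offset '[[-8,0,0],[-17,0,0],[-25,0,0],[-33,0,0],[-41,0,0]]' --turn '[[0,0,0],[0,0,0],[0,0,0],[0,0,0],[0,0,0]]' --hand '[1,1,1,1,1]'

```text
t: 12.93
position: [536.7, 140.5, 235.6]
tcp_rot: [-0.002, -0.045, 0.999, 0.0]
ft_force: [-3.9, 1.3, 3.2]
gripper_width: 0.4
```

drive_tool --offset '[[-8,0,0],[-17,0,0],[-25,0,0],[-33,0,0],[-41,0,0]]' --turn '[[0,0,0],[0,0,0],[0,0,0],[0,0,0],[0,0,0]]' --hand '[1,1,1,1,1]'

```text
t: 13.35
position: [578.3, 144.4, 235.4]
tcp_rot: [-0.002, -0.045, 0.999, 0.0]
ft_force: [-4.1, 1.2, 2.8]
gripper_width: 0.2
```

```bash
python3 - <<'E'
from h import *
plan((590,145.2,237),95.2)
E
```

```text
t 13.35 pos [578.3 144.4 235.4] F [-4.1  1.2  2.8] w 0.2 q [-0.43, 0.56, 0.11, 1.88, -0.09, 0.71, 1.39]
offset [-11.7, -0.3, -1.7] |d| 12.0 turn [0.001, -0.005, -0.0] deg 0.3
```

drive_tool --offset '[[-7,0,0],[-13,0,0],[-18,0,0],[-21,0,0]]' --turn '[[0,0,0],[0,0,0],[0,0,0],[0,0,0]]' --hand '[1,1,1,1]'

```text
t: 13.68
position: [599.9, 146.4, 235.2]
tcp_rot: [-0.002, -0.045, 0.999, 0.0]
ft_force: [-4.6, 1.4, 3.9]
gripper_width: 0.5
```

drive_tool --offset '[[-3,0,0],[-5,0,0]]' --turn '[[0,0,0],[0,0,0]]' --hand '[1,1]'

```text
t: 13.85
position: [603.5, 146.7, 234.8]
tcp_rot: [-0.005, -0.045, 0.999, -0.0]
ft_force: [-16.5, 0.2, 11.8]
gripper_width: 0.0
```

drive_tool --offset '[[-2,0,0],[-2,0,0]]' --turn '[[0,0,0],[0,0,0]]' --hand '[1,1]'

```text
t: 14.02
position: [604.1, 146.7, 234.5]
tcp_rot: [-0.007, -0.045, 0.999, -0.001]
ft_force: [-10.3, -0.1, 7.2]
gripper_width: 0.4
```

drive_tool --offset '[[6,0,0],[20,0,0],[45,0,0],[70,0,-10],[90,0,-40]]' --turn '[[0,0,0],[0,0,0],[0,0,0],[0,0,0],[0,0,0]]' --hand '[1,1,1,1,1]'

```text
t: 14.43
position: [512.7, 137.6, 272.9]
tcp_rot: [-0.01, -0.045, 0.999, -0.002]
ft_force: [0.3, 0.9, 0.8]
gripper_width: 0.4
```

```bash
python3 - <<'E'
from h import *
a=.07
plan((450,-140,330),94)
p=manip.grab_frame('top'); save(p,'t9')
i=cv2.imread('pics/t9.png')[50:250,140:420]; cv2.imwrite('pics/t9c.png',cv2.resize(i,(784,560),interpolation=2))
E
```

```text
t 14.43 pos [512.7 137.6 272.9] F [0.3 0.9 0.8] w 0.4 q [-0.47, 0.42, 0.12, 2.01, -0.08, 0.73, 1.35]
offset [88.7, -271.0, -54.5] |d| 290.0 turn [-0.003, -0.02, 0.021] deg 1.7
```

View pics/t9c.png

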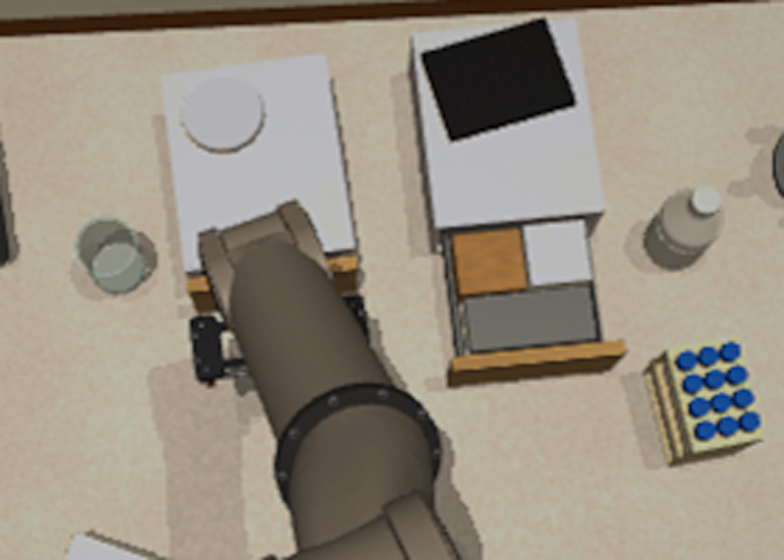

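The empty unit's front panel, at (200–355, 265–305) in the crop, sits against its carcass, so it has latched. Now the full drawer.

drive_tool --offset '[[8,-20,-25],[20,-50,-50],[32,-88,-57],[42,-125,-57],[55,-162,-57]]' --turn '[[-0.003,-0.02,0.02],[-0.003,-0.02,0.02],[-0.003,-0.02,0.02],[-0.003,-0.02,0.02],[-0.003,-0.02,0.02]]' --hand '[1,1,1,1,1]'

```text
t: 14.9
position: [473.4, -30.5, 338.9]
tcp_rot: [0.006, -0.035, 0.999, 0.001]
ft_force: [-0.0, -0.7, -0.4]
gripper_width: 0.4
```

```bash
python3 - <<'E'
from h import *
plan((458,-142,330),94)
p=manip.grab_frame('top'); save(p,'t10')
i=cv2.imread('pics/t10.png')[60:170,190:290]; cv2.imwrite('pics/t10c.png',cv2.resize(i,(545,600),interpolation=2))
E
```

```text
t 14.9 pos [473.4 -30.5 338.9] F [-0.  -0.7 -0.4] w 0.4 q [-0.25, 0.23, 0.21, 2.1, -0.07, 0.8, 1.64]
offset [23.2, -110.2, 8.4] |d| 113.0 turn [0.002, 0.012, 0.001] deg 0.7
```

View pics/t10c.png

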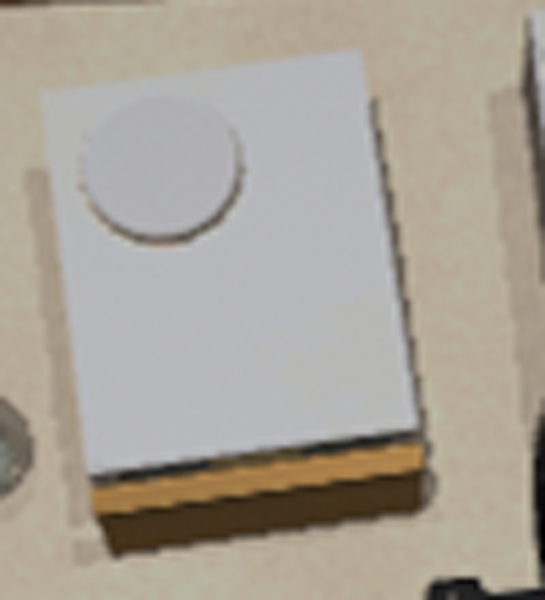

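This zoom is identical to the first one: the empty drawer's outer edge is again at (93,514)–(425,470), so it is shut and latched. Continuing.

drive_tool --offset '[[5,-22,0],[12,-52,4],[18,-85,8],[23,-108,8],[23,-110,8]]' --turn '[[0,0.006,0],[0,0.012,0],[0,0.012,0],[0,0.012,0],[0,0.012,0]]' --hand '[1,1,1,1,1]'

```text
t: 15.37
position: [453.6, -154.6, 330.6]
tcp_rot: [-0.001, -0.027, 1.0, -0.002]
ft_force: [0.2, -0.6, -0.4]
gripper_width: 0.1
```

```bash
python3 - <<'E'
from h import *
plan((458,-142,237),94)
E
```

```text
t 15.37 pos [ 453.6 -154.6  330.6] F [ 0.2 -0.6 -0.4] w 0.1 q [-0.04, 0.25, 0.28, 2.1, -0.09, 0.8, 1.92]
offset [-5.2, 12.8, 93.6] |d| 95.0 turn [-0.004, -0.002, -0.017] deg 1.0
```

drive_tool --offset '[[-1,6,20],[-3,12,45],[-5,12.5,70],[-5,12.5,90],[-5,12.5,93]]' --turn '[[0,0,-0.01],[-0.004,0,-0.017],[-0.004,0,-0.017],[-0.004,0,-0.017],[-0.004,0,-0.017]]' --hand '[1,1,1,1,1]'

```text
t: 15.78
position: [457.3, -141.6, 235.0]
tcp_rot: [-0.003, -0.035, 0.999, -0.0]
ft_force: [-0.9, -0.1, -0.4]
gripper_width: 0.5
```

```bash
python3 - <<'E'
from h import *
plan((485,-140,237),94)
p=manip.grab_frame('top'); save(p,'t11')
i=cv2.imread('pics/t11.png')[50:250,200:480]; cv2.imwrite('pics/t11c.png',cv2.resize(i,(784,560),interpolation=2))
E
```

```text
t 15.78 pos [ 457.3 -141.6  235. ] F [-0.9 -0.1 -0.4] w 0.5 q [-0.02, 0.42, 0.23, 2.16, -0.16, 0.58, 1.97]
offset [-27.7, -0.4, -2.1] |d| 28.0 turn [0.0, -0.005, 0.001] deg 0.3
```

View pics/t11c.png

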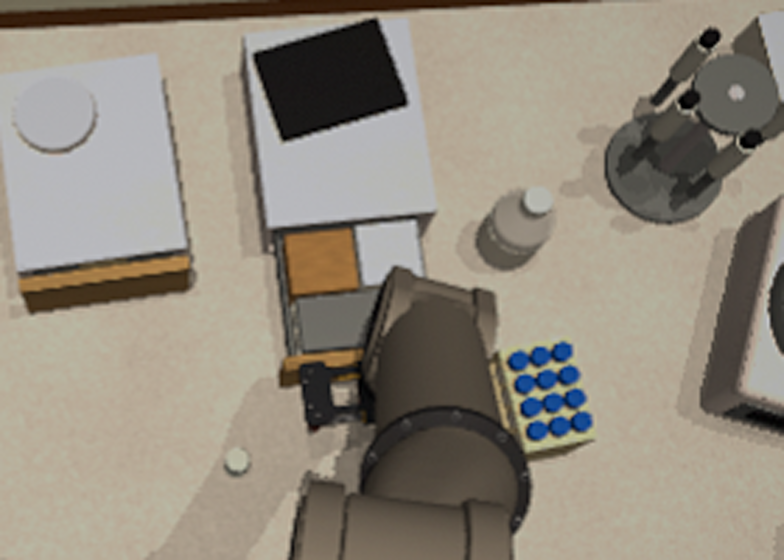

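The gripper is in front of the full drawer's panel, with its body end at (315,390) in the crop, clear of the tall rack and the vial. Pushing.

drive_tool --offset '[[-8,0,0],[-17,0,0],[-25,0,0],[-31,0,0],[-36,0,0]]' --turn '[[0,0,0],[0,0,0],[0,0,0],[0,0,0],[0,0,0]]' --hand '[1,1,1,1,1]'

```text
t: 16.25
position: [494.2, -139.3, 236.5]
tcp_rot: [-0.002, -0.035, 0.999, -0.0]
ft_force: [-2.9, -0.5, 2.7]
gripper_width: 0.4
```

drive_tool --offset '[[-6,0,0],[-13,0,0],[-20,0,0],[-27,0,0],[-34,0,0]]' --turn '[[0,0,0],[0,0,0],[0,0,0],[0,0,0],[0,0,0]]' --hand '[1,1,1,1,1]'

```text
t: 16.67
position: [528.8, -137.3, 236.4]
tcp_rot: [-0.002, -0.035, 0.999, -0.0]
ft_force: [-4.2, -2.5, 2.3]
gripper_width: 0.8
```

drive_tool --offset '[[-8,0,0],[-17,0,0],[-25,0,0],[-33,0,0],[-41,0,0]]' --turn '[[0,0,0],[0,0,0],[0,0,0],[0,0,0],[0,0,0]]' --hand '[1,1,1,1,1]'

```text
t: 17.08
position: [570.4, -134.6, 236.1]
tcp_rot: [-0.002, -0.035, 0.999, -0.001]
ft_force: [-4.0, -1.9, 2.0]
gripper_width: 0.6
```

drive_tool --offset '[[-8,0,0],[-17,0,0],[-25,0,0],[-33,0,0],[-41,0,0]]' --turn '[[0,0,0],[0,0,0],[0,0,0],[0,0,0],[0,0,0]]' --hand '[1,1,1,1,1]'

```text
t: 17.5
position: [612.0, -132.1, 235.9]
tcp_rot: [-0.003, -0.035, 0.999, -0.001]
ft_force: [-4.7, -2.3, 2.8]
gripper_width: 0.6
```

drive_tool --offset '[[-6,0,0],[-11,0,0],[-15,0,0]]' --turn '[[0,0,0],[0,0,0],[0,0,0]]' --hand '[1,1,1]'

```text
t: 17.75
position: [627.6, -131.0, 235.7]
tcp_rot: [-0.003, -0.035, 0.999, -0.001]
ft_force: [-3.6, -2.2, 2.7]
gripper_width: 0.5
```

drive_tool --offset '[[-3,0,0],[-5,0,0]]' --turn '[[0,0,0],[0,0,0]]' --hand '[1,1]'

```text
t: 17.92
position: [632.9, -130.7, 235.6]
tcp_rot: [-0.003, -0.035, 0.999, -0.001]
ft_force: [-4.4, -2.1, 3.5]
gripper_width: 0.6
```

drive_tool --offset '[[-3,0,0],[-5,0,0]]' --turn '[[0,0,0],[0,0,0]]' --hand '[1,1]'

```text
t: 18.08
position: [636.1, -130.6, 235.3]
tcp_rot: [-0.006, -0.034, 0.999, -0.0]
ft_force: [-17.8, -0.7, 12.3]
gripper_width: 0.5
```

The force has risen to about 18 N, so the drawer is at its inner stop. A last small press, then backing off.

drive_tool --offset '[[-2,0,0],[-2,0,0]]' --turn '[[0,0,0],[0,0,0]]' --hand '[1,1]'

```text
t: 18.25
position: [636.6, -130.6, 235.1]
tcp_rot: [-0.008, -0.034, 0.999, 0.0]
ft_force: [-10.6, -1.3, 6.7]
gripper_width: 0.7
```

drive_tool --offset '[[6,0,0],[20,0,0],[45,0,0],[70,0,-20],[90,0,-50]]' --turn '[[0,0,0],[0,0,0],[0,0,0],[0,0,0],[0,0,0]]' --hand '[1,1,1,1,1]'

```text
t: 18.67
position: [545.6, -135.6, 284.6]
tcp_rot: [-0.01, -0.035, 0.999, 0.001]
ft_force: [1.2, 0.1, 0.5]
gripper_width: 0.6
```

drive_tool --offset '[[20,5,-30],[45,20,-65],[70,45,-80],[80,70,-80],[80,90,-80]]' --turn '[[0,0,0],[0,0,0],[0,0,0],[0,0,0],[0,0,0]]' --hand '[1,1,1,1,1]'

```text
t: 19.08
position: [459.6, -49.7, 368.1]
tcp_rot: [-0.008, -0.035, 0.999, 0.002]
ft_force: [-0.2, -1.1, -0.7]
gripper_width: 0.4
```

drive_tool --offset '[[0,0,0],[0,0,0],[0,0,0],[0,0,0],[0,0,0]]' --turn '[[0,0,0],[0,0,0],[0,0,0],[0,0,0],[0,0,0]]' --hand '[1,1,1,1,1]'

```text
t: 19.5
position: [459.9, -50.7, 367.9]
tcp_rot: [-0.008, -0.034, 0.999, 0.002]
ft_force: [0.0, -0.3, -0.0]
gripper_width: 0.2
```

```bash
python3 - <<'E'
from h import *
plan((458,-142,237),94)
p=manip.grab_frame('top'); save(p,'t12')
i=cv2.imread('pics/t12.png')[50:250,140:420]; cv2.imwrite('pics/t12c.png',cv2.resize(i,(784,560),interpolation=2))
for k,z in [('tall_rack_mid',125),('bottle',97),('beaker',45),('vial',25)]:
    for d in manip.silhouettes(k,p)[:1]:
        c=max(cv2.findContours(d['region'].astype(np.uint8),0,2)[0],key=cv2.contourArea); M=cv2.moments(c)
        print(k,round(d['confidence'],2),onz(p,[[M['m10']/M['m00'],M['m01']/M['m00']]],z).round())
p=manip.grab_frame('scene'); save(p,'s12'); cv2.imwrite('pics/s12b.png',cv2.resize(cv2.imread('pics/s12.png')[80:320,40:360],(800,600),interpolation=2))
E
```

```text
t 19.5 pos [459.9 -50.7 367.9] F [ 0.  -0.3 -0. ] w 0.2 q [-0.24, 0.17, 0.24, 2.09, -0.06, 0.9, 1.67]
offset [6.1, -91.5, 130.7] |d| 160.0 turn [0.004, -0.016, -0.001] deg 1.0
tall_rack_mid 0.74 [[ 440. -304.  125.]]
bottle 0.57 [[ 641. -313.   97.]]
beaker 0.87 [[663. 337.  45.]]
vial 0.62 [[407.  11.  25.]]
```

View pics/t12c.png

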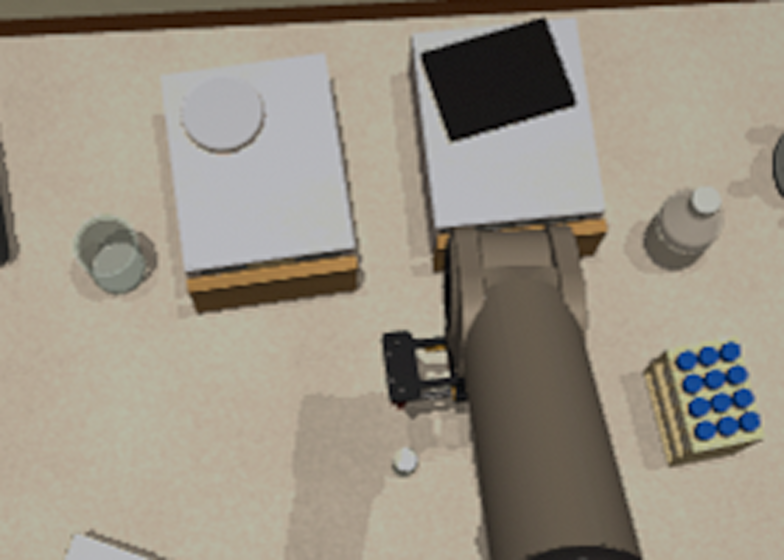

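View pics/s12b.png

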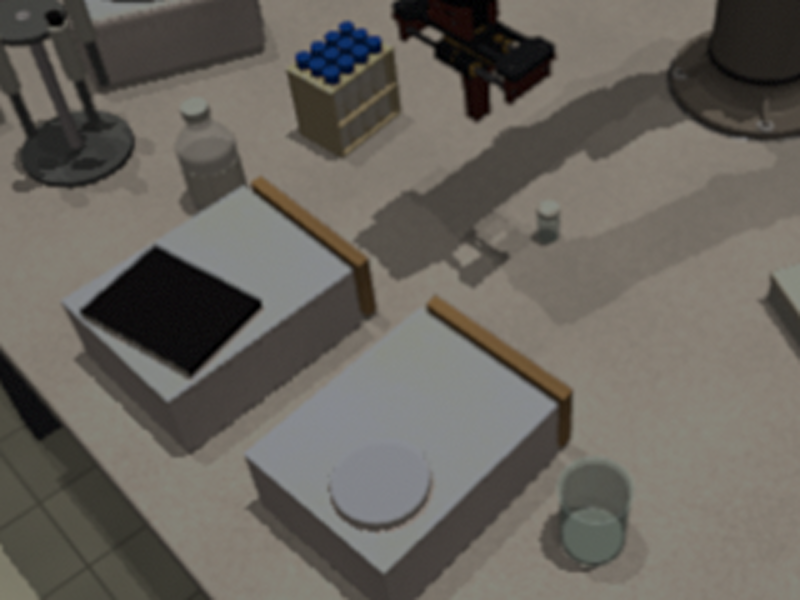

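Both fronts sit flush against their carcasses with equal gaps: top view at (275,280) and (520,235), and the same in the scene view. They have held for about 1 s since the last push. The bystanders are within 3 mm of their first positions and the arm is clear. Handing in.

```bash
python3 -c "
from bench import manip
print(manip.finish_job())"
```

```text
the job is handed in; nothing more can be done
None
```

I pressed the empty drawer's front and it sprang fully out. The cream rack went upright onto the middle of its floor and was let go on light contact. I then pushed the empty drawer and the full drawer shut to their inner stops (17–18 N), and the job was handed in at about 20 s.

**What the last pictures showed:**
- **Drawers:** both fronts sit against their carcasses and stayed shut after the arm backed away, the full one for about 1 s. The empty front matched its starting picture.
- **Bystanders:** the tall rack, bottle, beaker and vial were within about 3 mm of their first measured places.
- **Arm:** it was clear of everything, with no force on the tool.

**Not checked:** the rack cannot be seen once its drawer is shut. Its upright pose was last seen just after I let it go, and the push in felt smooth, at about 4 N until the stop.

No check failed or disagreed; no verdict was reported.

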